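# Slide the shelf board home and lock it

### The arm

A 6-joint arm with a two-finger parallel gripper is mounted at the origin on the work surface. World frame = base frame: x ahead of the robot, y to its left, z up, the work surface at z = 0. Lengths are in m, angles in rad, forces in N, time in s.
With the tool pointing down it reaches from about 0.375 to 0.9 m from the base axis. Payload 3.1 kg.
Tool frame: the origin (TCP) lies midway between the tips of the shut fingers; the grasp point (between the pads) lies 19 mm behind it (manip.grasp_offset is the distance from the TCP to the grasp point, in m); z points along the fingers, y is the line along which they close (so a half turn about z gives the same grasp; the last joint's range is limited). The gripper opens to 85 mm and grips with 20 to 120 N. Pads are 22 mm wide; open, the fingers measure 114 mm over their backs; the gripper's body (76 mm by 85 mm) begins 54 mm behind the grasp point. The pads swing forward as they close: fully open they stand 13 mm farther back than shut.
Start: joints at [-1.456, 0.527, 1.433, -0, 1.181, -0.178], TCP at [0.181, -0.598, 0.231] pointing down, gripper open.
Joint ranges: [-3.08, 3.08], [-0.75, 2.2], [0.22, 2.44], [-1.43, 4.57], [0, 2.65], [-2.85, 2.85]. Speed limits (rad/s): [2.79, 2.79, 3.14, 3.14, 3.14, 3.14].

### API

Orientations are given as a unit quaternion [x, y, z, w].
In Python, from station import sensors, cams, order, manip gives the robot as it stands.
- The arm moves only by the tool move_arm, never from a script. Its argument "targets" is a list of rows, each an object of numbers: "dx", "dy", "dz": the shift along the world's x, y, z normalised to -1 to 1, where 1 is 25 mm; "rx", "ry", "rz": the turn, a rotation vector about the world's x, y, z normalised to -1 to 1, where 1 is 30 degrees. A call has exactly 10 rows; each row shifts and turns the commanded pose from where the row before left it; what a row does not reach is not made up. A row lasts 1/8 s, in which the tool goes at most 62.5 mm and 10.7 degrees, less where a joint would pass 70% of its speed; a pose out of reach is approached as far as the arm can. A call with a number of a shift or a turn outside -1 to 1 is refused whole. A call with a gripper value outside its range is refused whole. "claw" is the opening in per cent of the stroke, from 0 (shut) to 100 (fully open), set as the call begins (left out, the last holds). The fingers move at their own pace and stop on an object; "newtons" is the grip in N (left out, the last holds). Time passes only in rows, so rows that do not move let the fingers close, or fill a call up. It gives the time, the measured TCP pose, the force, the opening and the grip force at its end, in the units of the state.
- sensors.sense(): the state, without advancing time (a new reading comes with each control period).
- cams.snapshot(name): name is "side" or "top" or "wrist"; returns the picture (480x640x3 uint8, red, green, blue); there is no depth.
- cams.camera_model(name): a dict with "fx", "fy", "cx", "cy" (pixels), "distortion" ([k1, k2, p1, p2, k3] as OpenCV has them; the pictures are not rectified), "extrinsics" (4x4, takes a point from world to camera coordinates). Camera axes: x right, y down, z forward; pixel columns grow to the right and rows downward; lengths in m; the calibration is good to about 2 mm. A picture is of the moment at which its call begins: read the wrist's pose just before it. camera_model takes no time and is no camera call; for the wrist camera it gives the pose at the moment of the call.
- order.sign_off(): hands the job in; it is judged then, once.
The state is a dict: "t": time; "q": joint angles; "qd": joint speeds; "tau": joint torques, N m; "tcp_pos": TCP position; "tool_rot": TCP orientation; "force": force on the tool from outside, world axes, zero at the start; "ft_torque": the same for the moment, N m; "finger_gap": opening from 0.0 (shut) to 1.0 (fully open); "gripper_force": force on a finger pad.
Only numpy, scipy, OpenCV 4.12 (cv2) and the standard library are available. Lean on these libraries where they do the work, as an engineer would, in place of code of your own. Each camera call takes 0.05 s, during which the arm holds its last target. There are 200 camera calls.

### The job

With a fingertip, push the loose pale-green shelf board along the rails of the little table base, without lifting it off them, until you feel its feet drop into the notches and it sits down level. Then push the red turn-button round until it lies square across the board to lock it in. Leave the tin, the jar and the sanding block where they stand.

Things in the scene. Friction and masses are not known exactly. Their poses are not given: they have to be found in the camera images.
- stand: Dark sage-green low table base fixed to the bench, no top: two side rails on short legs, open between, 265 x 208 mm. Origin on the bench (z 0) under the centre of the board's home place. +x: the way the board is pushed along the rails; +y: side of the turn-button; z up. Rails from x -165 to +100, tops 80 high, guide walls at y +-92, tops 94. Within y +-58 nothing is higher than 50 mm.
- home (a point): Centre of the underside of the board's 12 mm panel when it is home (82 mm above the bench). Each rail has two brass-floored notches, 22 mm long and 8 mm deep, 55 mm before and 55 mm past this point along the rails. There is no end stop past them: a board shoved too fast or too hard may jump past.
- board: Loose pale-green shelf board, 140 (x) x 180 (y) x 12 mm, 0.25 to 0.5 kg; origin at the centre of the panel's underside. +x as the stand's; starts 50 to 90 mm short of home. Four feet below, 10 mm tall. Sliding: underside 90 mm above the bench; with its origin within 3 mm of home along x it drops 8 mm (underside 82, top 94) and stops against the notch ends.
- rear_edge (a point): Middle of the board's rear (-x) edge face, half-way up its 12 mm thickness: the place to push, towards the stand's +x. 96 mm above the bench while the board slides, 88 mm when it is home. Sliding takes 1 to 4 N, but the first touch at 30 mm/s can bump with 8 N or more; at home the board resists much harder.
- turn_button (a joint): Angle (rad) of the red turn-button. 0: long end along the stand's +x, outside the board; grows clockwise seen from above; 1.57: long end along the stand's -y, across the seated board, 2.5 mm above it. Stops at -0.45 and 1.6; starts between -0.35 and 0.1. Slight friction (about 1 N at its end); stays where it is left. Beside it, a board not yet down blocks it.
- button_pivot (a point): Pivot of the red turn-button, at x 0, y +113 mm in the stand's frame, given half-way up the button (105.5 mm above the bench). The button is a bar 18 mm wide and 18 mm thick, underside 96.5 mm and top 114.5 mm above the bench, reaching 9 mm behind the pivot and 60 mm beyond it.
- button_tip (a point): Middle of the long end of the turn-button, 60 mm from its pivot, half-way up its thickness (105.5 mm above the bench).
- tin: Bystander: white paint tin with a blue-grey band, 80 mm across, 89 mm tall; origin at the centre of its underside.
- jar: Bystander: amber glass jar with a dark lid, 56 mm across, 75 mm tall; origin at the centre of its underside.
- sanding_block: Bystander: cork sanding block 100 by 60 mm, 35 mm tall; origin at the centre of its underside.
Not all that is in view belongs to the job. Leave any brown or turquoise look-alike of the board alone.

How it is judged:
On the way, in this order (a step that is already met when the one before it is completed fails the run):
1. the board has been pushed along, still up on the rails, to within 40 mm of home (x of board in the frame of stand between -0.04 and 0 m and z of board in the frame of stand above 0.087 m), for 0.05 s.
2. the board has dropped into its notches and sits level, the turn-button still open (x of board in the frame of stand between -0.006 and 0.006 m and z of board in the frame of stand below 0.0845 m and angle between board's own z axis and vertical below 0.02 rad and value of joint turn_button below 0.6 rad), for 0.2 s.
3. the turn-button lies across the board (value of joint turn_button above 1.35 rad), for 0.1 s.
At the end, for the whole second after the job is handed in: The board sits in its notches (within 6 mm of home along and across, down within 2.5 mm, level within 0.02 rad, at rest) and the turn-button lies across it (angle above 1.35 rad) (x of board in the frame of stand between -0.006 and 0.006 m and y of board in the frame of stand between -0.006 and 0.006 m and z of board in the frame of stand between 0.0795 and 0.0845 m and angle between board's own z axis and vertical below 0.02 rad and linear speed of board below 0.01 m/s and value of joint turn_button above 1.35 rad); the robot touches nothing.
It fails at once if the board is lifted more than 10 mm off its rails or tipped (z of board in the frame of stand above 0.1 m or angle between board's own z axis and vertical above 0.2 rad).
It fails at once if the tin, jar or sanding block is moved more than 20 mm or tipped (distance of any of tin, jar, sanding_block from where it was at the start of the episode above 0.02 m or angle between any of tin, jar, sanding_block's own z axis and vertical above 0.3 rad).
It also fails if it takes over 51 s, if anything falls off the work surface, if the arm or the gripper's body presses on something with over 40 N, if the wrist force passes 120 N, or if a joint passes its speed limit or range.

## Working session

There is one attempt and no reset: what is moved stays moved. The work goes in short steps, Python scripts to look and compute and a tool call to move; the robot and the scene stay as the last step left them, time stands still between calls to the robot, and variables do not carry over. Pictures are saved under pics/ and viewed, at most 10 in all, crops included, and the job is handed in when it is done.

Besides the shell and the picture viewer there is one more tool, called after "Request:" in YAML: its name, and indented under it one key for each argument. move_arm: Moves the arm, as the interface text tells. Scaled input: -1 to 1 covers 25 mm each way for a shift and 30 degrees each way for a turn. Its arguments: {"type":"object","properties":{"targets":{"type":"array"},"claw":{"type":"number"},"newtons":{"type":"number"}},"required":["targets"]}

```bash
mkdir -p pics; ls; python3 - <<'E'
from station import sensors,cams
import cv2
for n in ("top","side"):
    im=cams.snapshot(n); cv2.imwrite(f"pics/{n}0.png",im[:,:,::-1])
    m=cams.camera_model(n); print(n,m)
s=sensors.sense(); print(s["t"],s["tcp_pos"],s["tool_rot"],s["finger_gap"])
E
```

```text
pics
top {'fx': 606.153993325538, 'fy': 606.153993325538, 'cx': 327.8653126016284, 'cy': 241.11106312456624, 'distortion': array([-0.20791031,  0.        ,  0.        ,  0.        ,  0.        ]), 'extrinsics': array([[-0.00971365, -0.99987525,  0.01245509,  0.01685849],
       [-0.99277337,  0.00815326, -0.11972703,  0.55878831],
       [ 0.11961055, -0.01352807, -0.99272872,  1.26954765],
       [ 0.        ,  0.        ,  0.        ,  1.        ]])}
side {'fx': 442.84929901361517, 'fy': 442.84929901361517, 'cx': 328.08569052238704, 'cy': 246.03685803380202, 'distortion': array([-0.0673034,  0.       ,  0.       ,  0.       ,  0.       ]), 'extrinsics': array([[-0.99417072, -0.10587343,  0.0203814 ,  0.53580173],
       [-0.06888378,  0.47829205, -0.87549514,  0.1255544 ],
       [ 0.08294341, -0.87179558, -0.48279692,  0.86380171],
       [ 0.        ,  0.        ,  0.        ,  1.        ]])}
0.1 [ 0.18095961 -0.59754378  0.23043305] [ 9.89228658e-01  1.46375143e-01  3.42573348e-05 -9.89383484e-04] 1.0030243341275478
```

View pics/top0.png

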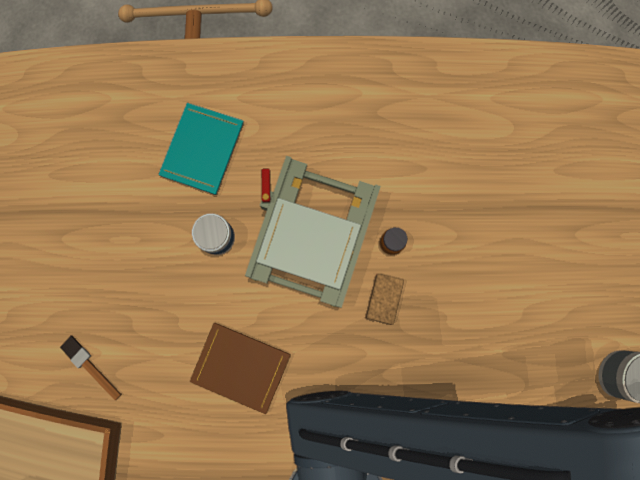

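View pics/side0.png

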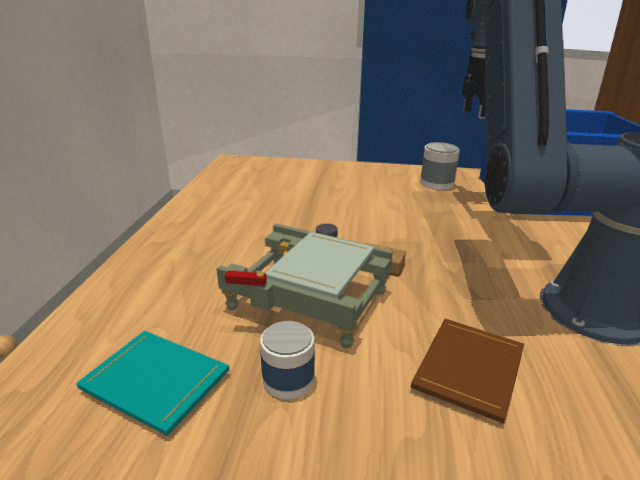

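Candidates for the board: pale-green panel on the rails at top (308,243), turquoise look-alike (202,148) and brown look-alike (240,368). I choose the pale-green one on the sage stand. The red button is at (266,185), with its brass pivot at about (265,197). The tin is at (212,233), the jar at (394,240) and the cork block at (385,299).

```bash
cat > h.py <<'E'
import numpy as np, cv2
from station import sensors,cams
def ray(n,px,z):
    m=cams.camera_model(n); K=np.array([[m["fx"],0,m["cx"]],[0,m["fy"],m["cy"]],[0,0,1]])
    u=cv2.undistortPoints(np.float64(px).reshape(-1,1,2),K,m["distortion"]).reshape(-1,2)
    R,t=m["extrinsics"][:3,:3],m["extrinsics"][:3,3]
    d=np.c_[u,np.ones(len(u))]@R; c=-R.T@t
    return (c+d*((z-c[2])/d[:,2])[:,None])
def proj(n,P):
    m=cams.camera_model(n); K=np.array([[m["fx"],0,m["cx"]],[0,m["fy"],m["cy"]],[0,0,1]])
    E=m["extrinsics"]; return cv2.projectPoints(np.float64(P).reshape(-1,3),cv2.Rodrigues(E[:3,:3])[0],E[:3,3],K,m["distortion"])[0].reshape(-1,2)
def mask(im,lo,hi,roi):
    h=cv2.cvtColor(im,cv2.COLOR_RGB2HSV); k=cv2.inRange(h,lo,hi); r=np.zeros_like(k); x0,y0,x1,y1=roi; r[y0:y1,x0:x1]=255; return k&r
def rect(n,k,z):
    cs=cv2.findContours(k,cv2.RETR_EXTERNAL,cv2.CHAIN_APPROX_NONE)[0]; c=max(cs,key=cv2.contourArea)
    w=ray(n,c.reshape(-1,2),z)[:,:2]; return cv2.minAreaRect((w*1000).astype(np.float32)),w
E
python3 - <<'E'
from h import *
im=cv2.imread("pics/top0.png")[:,:,::-1].copy()
h=cv2.cvtColor(im,cv2.COLOR_RGB2HSV)
for p in [(308,243),(265,230),(368,210),(266,178),(297,183),(357,203),(265,197)]: print(p,h[p[1],p[0]])
roi=(235,140,390,315)
k=mask(im,(40,15,150),(85,80,255),roi); k=cv2.morphologyEx(k,cv2.MORPH_OPEN,np.ones((7,7)))
k=cv2.morphologyEx(k,cv2.MORPH_CLOSE,np.ones((9,9)))
print("board",rect("top",k,.102)[0])
r=mask(im,(0,150,60),(8,255,255),roi)|mask(im,(172,150,60),(180,255,255),roi)
print("red",rect("top",r,.1145)[0])
s=mask(im,(35,15,50),(90,120,255),roi)
print("stand",rect("top",s,.094)[0])
b=mask(im,(15,150,120),(28,255,255),(285,165,375,215))
n,l,st,c=cv2.connectedComponentsWithStats(b); print(st,c, ray("top",c,.072))
out=cv2.resize(im[140:320,230:410],None,fx=3.3,fy=3.3,interpolation=cv2.INTER_CUBIC)
cv2.imwrite("pics/crop1.png",out[:,:,::-1])
E
```

```text
(308, 243) [ 39  29 175]
(265, 230) [ 32  53 120]
(368, 210) [ 35  49 131]
(266, 178) [  2 213 140]
(297, 183) [ 20 174 166]
(357, 203) [ 20 173 170]
(265, 197) [ 20 174 169]
board ((556.1012573242188, 51.218360900878906), (146.10313415527344, 118.4981460571289), 70.85893249511719)
red ((665.84912109375, 139.29135131835938), (67.12345123291016, 14.412938117980957), 0.3803238570690155)
stand ((576.6925048828125, 51.90990447998047), (221.86080932617188, 263.864013671875), 71.29653930664062)
[[     0      0    640    480 307063]
 [   292    178     10     10     69]
 [   351    197     10     10     68]] [[319.49712274 239.52122854]
 [296.55072464 182.44927536]
 [355.77941176 201.52941176]] [[ 0.557758    0.0297971   0.072     ]
 [ 0.67973567  0.07736853  0.072     ]
 [ 0.63775924 -0.04723878  0.072     ]]
```

View pics/crop1.png

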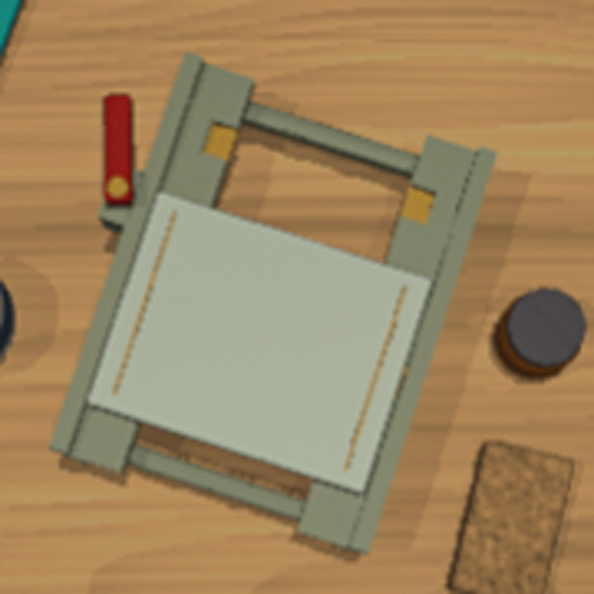

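```bash
cat > g.py <<'E'
from h import *
f=lambda L: np.array(L)/3.3+[230,140]-0.35
B=ray("top",f([(157,193),(430,278),(363,492),(90,403)]),.102)[:,:2]
S=ray("top",f([(188,53),(495,150),(360,552),(53,450)]),.094)[:,:2]
d=lambda a,b: np.linalg.norm(a-b)
ang=lambda v: np.degrees(np.arctan2(v[1],v[0]))
for n,P in(("board",B),("stand",S)):
    print(n,P.mean(0),"sizes",d(P[0],P[1]),d(P[1],P[2]),d(P[2],P[3]),d(P[3],P[0]),"yaw",ang(P[0]-P[3]),ang(P[1]-P[2]),ang(P[0]-P[1])-90,ang(P[3]-P[2])-90)
yaw=np.radians(-18.7); ex=np.array([np.cos(yaw),np.sin(yaw)]); ey=np.array([-ex[1],ex[0]])
hs=S.mean(0)+ex*.0325; hn=np.array([.65875,.01507])-ex*.055
piv=ray("top",f([(118,187)]),.1145)[0,:2]; tip=ray("top",f([(118,94)]),.1145)[0,:2]
hp=piv-ey*.113
print("home from stand,notch,pivot",hs,hn,hp,"piv",piv,"tip",tip,d(piv,tip),"btn",yaw-np.radians(ang(tip-piv)))
hm=(hs+hn)/2
print("board in stand",(B.mean(0)-hm)@ex,(B.mean(0)-hm)@ey)
print("rear edge",(B[2]+B[3])/2, "ex",ex,"ey",ey)
print("tin jar block",ray("top",[(211,232)],.089),ray("top",[(395,239)],.075),ray("top",[(386,299)],.035))
E
python3 g.py
```

```text
board [0.54731854 0.05250751] sizes 0.177949648335413 0.13889629285955074 0.17647355045985205 0.13727143197468053 yaw -17.470384073699773 -18.08834716770986 -17.978952255309892 -18.508177870128492
stand [0.57470882 0.04349333] sizes 0.20392646101543702 0.26616803125426736 0.19972585063456877 0.2647481883598464 yaw -18.44177980122725 -19.346700939065123 -18.36961222848103 -18.765886339727814
home from stand,notch,pivot [0.60549316 0.03307341] [0.60665343 0.03270371] [0.60588897 0.032279  ] piv [0.64211823 0.13931376] tip [0.70110325 0.13971557] 0.05898638437972465 btn -0.3331886000196045
board in stand -0.061943203231028456 -0.0002542672181367783
rear edge [0.48157571 0.07359141] ex [ 0.94721028 -0.32061299] ey [0.32061299 0.94721028]
tin jar block [[0.57323367 0.25463093 0.089     ]] [[ 0.55720406 -0.12793179  0.075     ]] [[ 0.43333142 -0.11094631  0.035     ]]
```

Stand corners, notches and pivot all put home at about (0.606, 0.0327), with yaw −18.7°. The board is at x ≈ −62 mm and the button at ≈ −0.33 rad, and the sizes agree with the description. Next I shut the gripper and move behind the rear edge.

Request:
move_arm:
  targets:
    - {"dx": 0.8, "dy": 0.9, "rz": -0.12}
    - {"dx": 0.8, "dy": 0.9, "rz": -0.12}
    - {"dx": 0.8, "dy": 0.9, "rz": -0.12}
    - {"dx": 0.8, "dy": 0.9, "rz": -0.12}
    - {"dx": 0.8, "dy": 0.9, "rz": -0.12}
    - {"dx": 0.8, "dy": 0.9, "rz": -0.12}
    - {"dx": 0.8, "dy": 0.9, "rz": -0.12}
    - {"dx": 0.8, "dy": 0.9, "rz": -0.12}
    - {"dx": 0.8, "dy": 0.9, "rz": -0.12}
    - {"dx": 0.8, "dy": 0.9, "rz": -0.1}
  claw: 0

```text
schema error: expected keys dx, dy, dz, rx, ry, rz
```

Request:
move_arm:
  targets:
    - {"dx": 0.2, "dy": 1}
    - {"dx": 0.2, "dy": 1}
    - {"dx": 0.2, "dy": 1}
    - {"dx": 0.2, "dy": 1}
    - {"dx": 0.2, "dy": 1}
    - {"dx": 0.2, "dy": 1}
    - {"dx": 0.2, "dy": 1}
    - {"dx": 0.2, "dy": 1}
    - {"dx": 0.2, "dy": 1}
    - {"dx": 0.2, "dy": 1}

```text
schema error: expected keys dx, dy, dz, rx, ry, rz
```

Request:
move_arm:
  targets:
    - {"dx": 0.05, "dy": 1}
    - {"dx": 0.05, "dy": 1}
    - {"dx": 0.05, "dy": 1}
    - {"dx": 0.05, "dy": 1}
    - {"dx": 0.05, "dy": 1}
    - {"dx": 0.05, "dy": 1}
    - {"dx": 0.05, "dy": 1}
    - {"dx": 0.05, "dy": 1}
    - {"dx": 0.04, "dy": 0.4}
    - {"dx": 0, "dy": 0}

```text
schema error: expected keys dx, dy, dz, rx, ry, rz
```

Request:
move_arm:
  targets:
    - {"dx": 0.8, "dy": 0.9, "dz": 0, "rx": 0, "ry": 0, "rz": -0.12}
    - {"dx": 0.8, "dy": 0.9, "dz": 0, "rx": 0, "ry": 0, "rz": -0.12}
    - {"dx": 0.8, "dy": 0.9, "dz": 0, "rx": 0, "ry": 0, "rz": -0.12}
    - {"dx": 0.8, "dy": 0.9, "dz": 0, "rx": 0, "ry": 0, "rz": -0.12}
    - {"dx": 0.8, "dy": 0.9, "dz": 0, "rx": 0, "ry": 0, "rz": -0.12}
    - {"dx": 0.8, "dy": 0.9, "dz": 0, "rx": 0, "ry": 0, "rz": -0.12}
    - {"dx": 0.8, "dy": 0.9, "dz": 0, "rx": 0, "ry": 0, "rz": -0.12}
    - {"dx": 0.8, "dy": 0.9, "dz": 0, "rx": 0, "ry": 0, "rz": -0.12}
    - {"dx": 0.8, "dy": 0.9, "dz": 0, "rx": 0, "ry": 0, "rz": -0.12}
    - {"dx": 0.8, "dy": 0.9, "dz": 0, "rx": 0, "ry": 0, "rz": -0.1}
  claw: 0

```text
t: 1.35
tcp_pos: [0.3814, -0.3721, 0.231]
tool_rot: [0.987, -0.162, -0.0, -0.0]
force: [0.1, -0.2, -0.3]
finger_gap: -0.0
gripper_force: 0.0
```

Request:
move_arm:
  targets:
    - {"dx": 0.2, "dy": 1, "dz": 0, "rx": 0, "ry": 0, "rz": 0}
    - {"dx": 0.2, "dy": 1, "dz": 0, "rx": 0, "ry": 0, "rz": 0}
    - {"dx": 0.2, "dy": 1, "dz": 0, "rx": 0, "ry": 0, "rz": 0}
    - {"dx": 0.2, "dy": 1, "dz": 0, "rx": 0, "ry": 0, "rz": 0}
    - {"dx": 0.2, "dy": 1, "dz": 0, "rx": 0, "ry": 0, "rz": 0}
    - {"dx": 0.2, "dy": 1, "dz": 0, "rx": 0, "ry": 0, "rz": 0}
    - {"dx": 0.2, "dy": 1, "dz": 0, "rx": 0, "ry": 0, "rz": 0}
    - {"dx": 0.2, "dy": 1, "dz": 0, "rx": 0, "ry": 0, "rz": 0}
    - {"dx": 0.2, "dy": 1, "dz": 0, "rx": 0, "ry": 0, "rz": 0}
    - {"dx": 0.2, "dy": 1, "dz": 0, "rx": 0, "ry": 0, "rz": 0}

```text
t: 2.6
tcp_pos: [0.4301, -0.122, 0.2311]
tool_rot: [0.987, -0.161, -0.001, -0.0]
force: [0.5, 0.1, 0.2]
finger_gap: 0.003
gripper_force: 0.0
```

Request:
move_arm:
  targets:
    - {"dx": 0.05, "dy": 1, "dz": 0, "rx": 0, "ry": 0, "rz": 0}
    - {"dx": 0.05, "dy": 1, "dz": 0, "rx": 0, "ry": 0, "rz": 0}
    - {"dx": 0.05, "dy": 1, "dz": 0, "rx": 0, "ry": 0, "rz": 0}
    - {"dx": 0.05, "dy": 1, "dz": 0, "rx": 0, "ry": 0, "rz": 0}
    - {"dx": 0.05, "dy": 1, "dz": 0, "rx": 0, "ry": 0, "rz": 0}
    - {"dx": 0.05, "dy": 1, "dz": 0, "rx": 0, "ry": 0, "rz": 0}
    - {"dx": 0.05, "dy": 1, "dz": 0, "rx": 0, "ry": 0, "rz": 0}
    - {"dx": 0.05, "dy": 1, "dz": 0, "rx": 0, "ry": 0, "rz": 0}
    - {"dx": 0.04, "dy": 0.4, "dz": 0, "rx": 0, "ry": 0, "rz": 0}
    - {"dx": 0, "dy": 0, "dz": 0, "rx": 0, "ry": 0, "rz": 0}

```text
t: 3.85
tcp_pos: [0.4416, 0.0869, 0.2312]
tool_rot: [0.987, -0.161, -0.0, 0.0]
force: [-0.1, -1.0, -0.5]
finger_gap: 0.003
gripper_force: 0.0
```

Request:
move_arm:
  targets:
    - {"dx": 0, "dy": 0.05, "dz": -0.8, "rx": 0, "ry": 0, "rz": 0}
    - {"dx": 0, "dy": 0, "dz": -0.8, "rx": 0, "ry": 0, "rz": 0}
    - {"dx": 0, "dy": 0, "dz": -0.8, "rx": 0, "ry": 0, "rz": 0}
    - {"dx": 0, "dy": 0, "dz": -0.8, "rx": 0, "ry": 0, "rz": 0}
    - {"dx": 0, "dy": 0, "dz": -0.8, "rx": 0, "ry": 0, "rz": 0}
    - {"dx": 0, "dy": 0, "dz": -0.8, "rx": 0, "ry": 0, "rz": 0}
    - {"dx": 0, "dy": 0, "dz": -0.8, "rx": 0, "ry": 0, "rz": 0}
    - {"dx": 0, "dy": 0, "dz": -0.5, "rx": 0, "ry": 0, "rz": 0}
    - {"dx": 0, "dy": 0, "dz": 0, "rx": 0, "ry": 0, "rz": 0}
    - {"dx": 0, "dy": 0, "dz": 0, "rx": 0, "ry": 0, "rz": 0}

```text
t: 5.1
tcp_pos: [0.4424, 0.0878, 0.0792]
tool_rot: [0.987, -0.161, 0.0, -0.0]
force: [0.1, 0.0, 0.4]
finger_gap: 0.002
gripper_force: 0.0
```

```bash
python3 - <<'E'
from h import *
im=cams.snapshot("side"); out=cv2.resize(im[190:370,200:440],None,fx=3.3,fy=3.3,interpolation=cv2.INTER_CUBIC)
cv2.imwrite("pics/s1.png",out[:,:,::-1])
s=sensors.sense(); print(s["t"],s["tcp_pos"],s["force"])
E
```

```text
5.15 [0.44253517 0.08789287 0.07938623] [ 0.15390348 -0.1329295  -0.42533491]
```

View pics/s1.png

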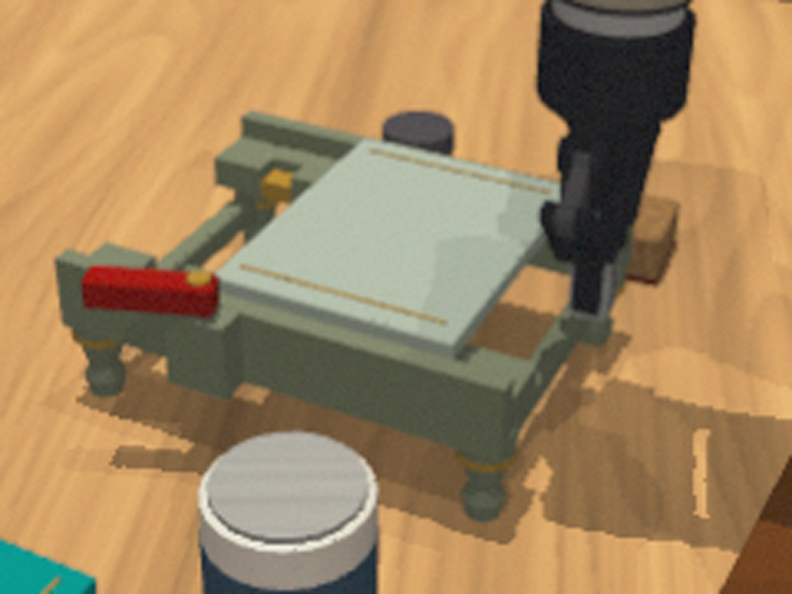

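Request:
move_arm:
  targets:
    - {"dx": 0.15, "dy": -0.05, "dz": 0, "rx": 0, "ry": 0, "rz": 0}
    - {"dx": 0.15, "dy": -0.05, "dz": 0, "rx": 0, "ry": 0, "rz": 0}
    - {"dx": 0.15, "dy": -0.05, "dz": 0, "rx": 0, "ry": 0, "rz": 0}
    - {"dx": 0.15, "dy": -0.05, "dz": 0, "rx": 0, "ry": 0, "rz": 0}
    - {"dx": 0.15, "dy": -0.05, "dz": 0, "rx": 0, "ry": 0, "rz": 0}
    - {"dx": 0.075, "dy": -0.026, "dz": 0, "rx": 0, "ry": 0, "rz": 0}
    - {"dx": 0.075, "dy": -0.026, "dz": 0, "rx": 0, "ry": 0, "rz": 0}
    - {"dx": 0.075, "dy": -0.026, "dz": 0, "rx": 0, "ry": 0, "rz": 0}
    - {"dx": 0.075, "dy": -0.026, "dz": 0, "rx": 0, "ry": 0, "rz": 0}
    - {"dx": 0.075, "dy": -0.026, "dz": 0, "rx": 0, "ry": 0, "rz": 0}

```text
t: 6.4
tcp_pos: [0.4702, 0.0785, 0.0788]
tool_rot: [0.987, -0.161, -0.0, -0.0]
force: [-0.1, -0.1, -0.1]
finger_gap: 0.004
gripper_force: 0.0
```

Request:
move_arm:
  targets:
    - {"dx": 0.075, "dy": -0.026, "dz": 0, "rx": 0, "ry": 0, "rz": 0}
    - {"dx": 0.075, "dy": -0.026, "dz": 0, "rx": 0, "ry": 0, "rz": 0}
    - {"dx": 0.075, "dy": -0.026, "dz": 0, "rx": 0, "ry": 0, "rz": 0}
    - {"dx": 0.075, "dy": -0.026, "dz": 0, "rx": 0, "ry": 0, "rz": 0}
    - {"dx": 0.075, "dy": -0.026, "dz": 0, "rx": 0, "ry": 0, "rz": 0}
    - {"dx": 0.075, "dy": -0.026, "dz": 0, "rx": 0, "ry": 0, "rz": 0}
    - {"dx": 0.075, "dy": -0.026, "dz": 0, "rx": 0, "ry": 0, "rz": 0}
    - {"dx": 0.075, "dy": -0.026, "dz": 0, "rx": 0, "ry": 0, "rz": 0}
    - {"dx": 0.075, "dy": -0.026, "dz": 0, "rx": 0, "ry": 0, "rz": 0}
    - {"dx": 0.075, "dy": -0.026, "dz": 0, "rx": 0, "ry": 0, "rz": 0}

```text
t: 7.65
tcp_pos: [0.489, 0.072, 0.0788]
tool_rot: [0.987, -0.161, -0.0, -0.0]
force: [-1.1, 1.0, -0.2]
finger_gap: -0.001
gripper_force: 0.6
```

Request:
move_arm:
  targets:
    - {"dx": 0.075, "dy": -0.026, "dz": 0, "rx": 0, "ry": 0, "rz": 0}
    - {"dx": 0.075, "dy": -0.026, "dz": 0, "rx": 0, "ry": 0, "rz": 0}
    - {"dx": 0.075, "dy": -0.026, "dz": 0, "rx": 0, "ry": 0, "rz": 0}
    - {"dx": 0.075, "dy": -0.026, "dz": 0, "rx": 0, "ry": 0, "rz": 0}
    - {"dx": 0.075, "dy": -0.026, "dz": 0, "rx": 0, "ry": 0, "rz": 0}
    - {"dx": 0.075, "dy": -0.026, "dz": 0, "rx": 0, "ry": 0, "rz": 0}
    - {"dx": 0.075, "dy": -0.026, "dz": 0, "rx": 0, "ry": 0, "rz": 0}
    - {"dx": 0.075, "dy": -0.026, "dz": 0, "rx": 0, "ry": 0, "rz": 0}
    - {"dx": 0.075, "dy": -0.026, "dz": 0, "rx": 0, "ry": 0, "rz": 0}
    - {"dx": 0.075, "dy": -0.026, "dz": 0, "rx": 0, "ry": 0, "rz": 0}

```text
t: 8.9
tcp_pos: [0.5078, 0.0655, 0.0788]
tool_rot: [0.987, -0.161, -0.0, -0.0]
force: [-1.9, 0.7, -0.7]
finger_gap: -0.002
gripper_force: 0.7
```

```bash
python3 - <<'E'
from h import *
im=cams.snapshot("top"); out=cv2.resize(im[140:320,230:410],None,fx=3.3,fy=3.3,interpolation=cv2.INTER_CUBIC)
cv2.imwrite("pics/t2.png",out[:,:,::-1])
s=sensors.sense(); print(s["t"],s["tcp_pos"],s["force"])
E
```

```text
8.95 [0.50816711 0.06539428 0.07884385] [-0.23730344  1.00598682 -0.91590931]
```

View pics/t2.png

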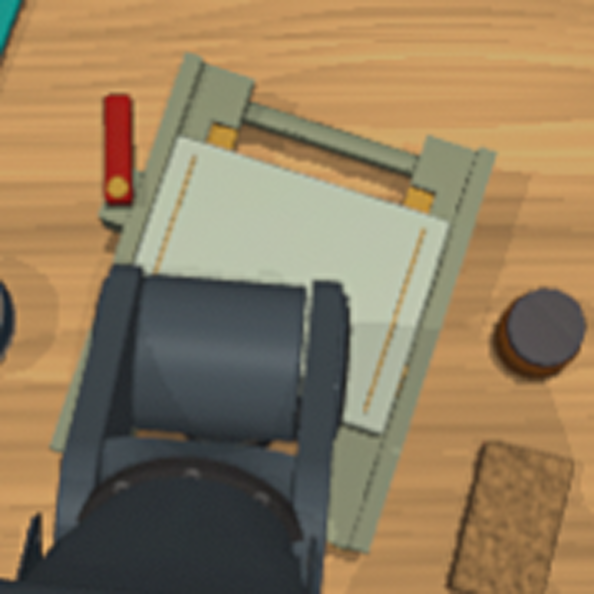

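Request:
move_arm:
  targets:
    - {"dx": 0.075, "dy": -0.026, "dz": 0, "rx": 0, "ry": 0, "rz": 0}
    - {"dx": 0.075, "dy": -0.026, "dz": 0, "rx": 0, "ry": 0, "rz": 0}
    - {"dx": 0.075, "dy": -0.026, "dz": 0, "rx": 0, "ry": 0, "rz": 0}
    - {"dx": 0.075, "dy": -0.026, "dz": 0, "rx": 0, "ry": 0, "rz": 0}
    - {"dx": 0.075, "dy": -0.026, "dz": 0, "rx": 0, "ry": 0, "rz": 0}
    - {"dx": 0.075, "dy": -0.026, "dz": 0, "rx": 0, "ry": 0, "rz": 0}
    - {"dx": 0.04, "dy": -0.013, "dz": 0, "rx": 0, "ry": 0, "rz": 0}
    - {"dx": 0.04, "dy": -0.013, "dz": 0, "rx": 0, "ry": 0, "rz": 0}
    - {"dx": 0.04, "dy": -0.013, "dz": 0, "rx": 0, "ry": 0, "rz": 0}
    - {"dx": 0.04, "dy": -0.013, "dz": 0, "rx": 0, "ry": 0, "rz": 0}

```text
t: 10.2
tcp_pos: [0.5229, 0.0603, 0.0788]
tool_rot: [0.987, -0.161, -0.0, 0.0]
force: [-2.2, 1.8, 1.9]
finger_gap: -0.003
gripper_force: 1.2
```

Request:
move_arm:
  targets:
    - {"dx": 0.04, "dy": -0.013, "dz": 0, "rx": 0, "ry": 0, "rz": 0}
    - {"dx": 0.04, "dy": -0.013, "dz": 0, "rx": 0, "ry": 0, "rz": 0}
    - {"dx": 0.04, "dy": -0.013, "dz": 0, "rx": 0, "ry": 0, "rz": 0}
    - {"dx": 0.03, "dy": -0.01, "dz": 0, "rx": 0, "ry": 0, "rz": 0}
    - {"dx": 0.03, "dy": -0.01, "dz": 0, "rx": 0, "ry": 0, "rz": 0}
    - {"dx": 0, "dy": 0, "dz": 0, "rx": 0, "ry": 0, "rz": 0}
    - {"dx": 0, "dy": 0, "dz": 0, "rx": 0, "ry": 0, "rz": 0}
    - {"dx": 0, "dy": 0, "dz": 0, "rx": 0, "ry": 0, "rz": 0}
    - {"dx": 0, "dy": 0, "dz": 0, "rx": 0, "ry": 0, "rz": 0}
    - {"dx": 0, "dy": 0, "dz": 0, "rx": 0, "ry": 0, "rz": 0}

```text
t: 11.45
tcp_pos: [0.5276, 0.0588, 0.0788]
tool_rot: [0.987, -0.161, 0.0, -0.0]
force: [0.1, 1.2, 0.1]
finger_gap: 0.001
gripper_force: 0.0
```

```bash
python3 - <<'E'
from h import *
im=cams.snapshot("side"); out=cv2.resize(im[190:370,200:440],None,fx=3.3,fy=3.3,interpolation=cv2.INTER_CUBIC)
cv2.imwrite("pics/s2.png",out[:,:,::-1])
s=sensors.sense(); print(s["t"],s["tcp_pos"],s["force"])
E
```

```text
11.5 [0.52755537 0.05883374 0.0788462 ] [ 0.33415721 -0.26921653 -0.32288482]
```

View pics/s2.png

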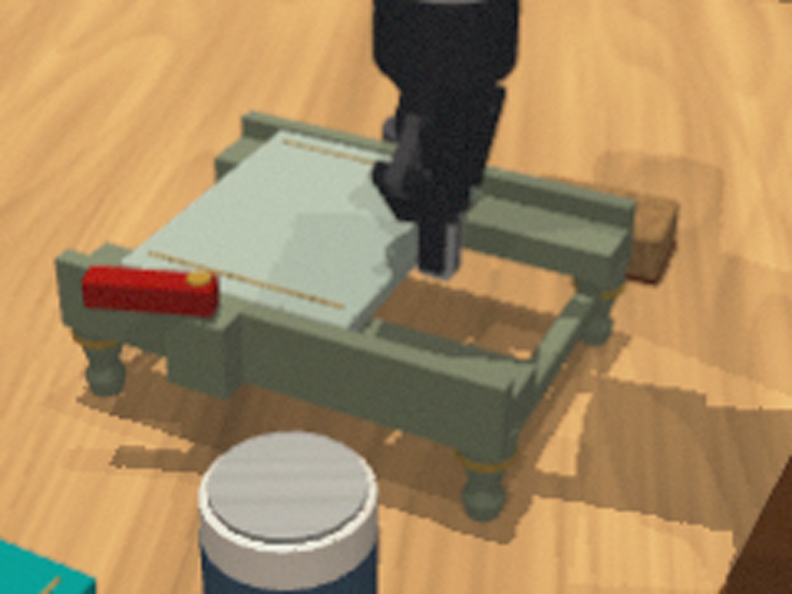

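```bash
python3 - <<'E'
from h import *
y=np.radians(-18.7);ex=np.array([np.cos(y),np.sin(y)]);ey=np.array([-ex[1],ex[0]]);H=np.array([.606,.0327])
for x0,z in((0,.094),(-.002,.094),(-.004,.102)):
    P=[np.r_[H+ex*(x0+a)+ey*b,z] for a,b in((.07,-.09),(.07,.09),(-.07,.09))]
    print(x0,z,((proj("side",P)-[200,190])*3.3+1).round(0).tolist())
E
```

```text
0 0.094 [[277.0, 128.0], [113.0, 261.0], [340.0, 326.0]]
-0.002 0.094 [[280.0, 129.0], [116.0, 261.0], [344.0, 327.0]]
-0.004 0.102 [[282.0, 118.0], [117.0, 250.0], [347.0, 315.0]]
```

The side crop shows the board's corners at (283,130) and (350,330). They match the predicted seated top (z 0.094, x about −3 mm), not the sliding height, so the board has dropped. I back off, lift, and go round behind the button.

Request:
move_arm:
  targets:
    - {"dx": -0.19, "dy": 0.064, "dz": 0, "rx": 0, "ry": 0, "rz": 0}
    - {"dx": -0.19, "dy": 0.064, "dz": 0, "rx": 0, "ry": 0, "rz": 0}
    - {"dx": -0.19, "dy": 0.064, "dz": 0, "rx": 0, "ry": 0, "rz": 0}
    - {"dx": -0.19, "dy": 0.064, "dz": 0, "rx": 0, "ry": 0, "rz": 0}
    - {"dx": 0, "dy": 0, "dz": 0.65, "rx": 0, "ry": 0, "rz": 0}
    - {"dx": 0, "dy": 0, "dz": 0.65, "rx": 0, "ry": 0, "rz": 0}
    - {"dx": 0, "dy": 0, "dz": 0.65, "rx": 0, "ry": 0, "rz": 0}
    - {"dx": 0, "dy": 0, "dz": 0.65, "rx": 0, "ry": 0, "rz": 0}
    - {"dx": 0, "dy": 0, "dz": 0.65, "rx": 0, "ry": 0, "rz": 0}
    - {"dx": 0, "dy": 0, "dz": 0, "rx": 0, "ry": 0, "rz": 0}

```text
t: 12.75
tcp_pos: [0.509, 0.0653, 0.1611]
tool_rot: [0.987, -0.161, 0.001, -0.0]
force: [0.3, 0.3, 0.1]
finger_gap: 0.002
gripper_force: 0.0
```

Request:
move_arm:
  targets:
    - {"dx": 0.76, "dy": 0.515, "dz": 0, "rx": 0, "ry": 0, "rz": 0}
    - {"dx": 0.76, "dy": 0.515, "dz": 0, "rx": 0, "ry": 0, "rz": 0}
    - {"dx": 0.76, "dy": 0.515, "dz": 0, "rx": 0, "ry": 0, "rz": 0}
    - {"dx": 0.76, "dy": 0.515, "dz": 0, "rx": 0, "ry": 0, "rz": 0}
    - {"dx": 0.76, "dy": 0.515, "dz": 0, "rx": 0, "ry": 0, "rz": 0}
    - {"dx": 0.76, "dy": 0.515, "dz": 0, "rx": 0, "ry": 0, "rz": 0}
    - {"dx": 0.76, "dy": 0.515, "dz": 0, "rx": 0, "ry": 0, "rz": 0}
    - {"dx": 0.76, "dy": 0.515, "dz": 0, "rx": 0, "ry": 0, "rz": 0}
    - {"dx": 0.76, "dy": 0.515, "dz": 0, "rx": 0, "ry": 0, "rz": 0}
    - {"dx": 0, "dy": 0, "dz": 0, "rx": 0, "ry": 0, "rz": 0}

```text
t: 14.0
tcp_pos: [0.6797, 0.1818, 0.1585]
tool_rot: [0.987, -0.161, -0.0, 0.0]
force: [0.6, 0.2, -0.6]
finger_gap: 0.001
gripper_force: 0.0
```

```bash
python3 - <<'E'
from h import *
y=np.radians(-18.7);ex=np.array([np.cos(y),np.sin(y)]);ey=np.array([-ex[1],ex[0]]);H=np.array([.606,.0327])
s=sensors.sense(); print(s["t"],s["tcp_pos"],s["q"].round(2) if hasattr(s["q"],"round") else s["q"])
prev=None
for th in np.linspace(-.35,1.57,11):
    n=np.array([np.sin(th),np.cos(th)]); b=np.array([np.cos(th),-np.sin(th)])
    p=np.array([0,.113])+.038*b+(.009+.011*abs(n[0])+.0145*abs(n[1]))*n
    w=H+p[0]*ex+p[1]*ey
    print(round(th,2),(p*1000).round(1),w.round(4),None if prev is None else ((w-prev)/.025).round(2)); prev=w
im=cams.snapshot("top"); out=cv2.resize(im[140:320,210:410],None,fx=3.3,fy=3.3,interpolation=cv2.INTER_CUBIC)
cv2.imwrite("pics/t3.png",out[:,:,::-1])
E
```

```text
14.0 [0.67967563 0.181844   0.15852662] [0.1  0.71 1.28 0.   1.15 2.  ]
-0.35 [ 26.6 150.8] [0.6796 0.167 ] None
-0.16 [ 33.6 143.7] [0.6839 0.1581] [ 0.17 -0.36]
0.03 [ 38.8 135.6] [0.6862 0.1487] [ 0.09 -0.38]
0.23 [ 42.8 129.4] [0.688  0.1416] [ 0.07 -0.28]
0.42 [ 45.6 122. ] [0.6883 0.1336] [ 0.01 -0.32]
0.61 [ 46.7 113.5] [0.6866 0.1252] [-0.07 -0.34]
0.8 [ 45.8 104.5] [0.6829 0.1169] [-0.15 -0.33]
0.99 [42.6 95.4] [0.677  0.1094] [-0.24 -0.3 ]
1.19 [37.1 87. ] [0.669  0.1032] [-0.32 -0.25]
1.38 [29.4 80. ] [0.6595 0.0991] [-0.38 -0.17]
1.57 [20. 75.] [0.649  0.0973] [-0.42 -0.07]
```

View pics/t3.png

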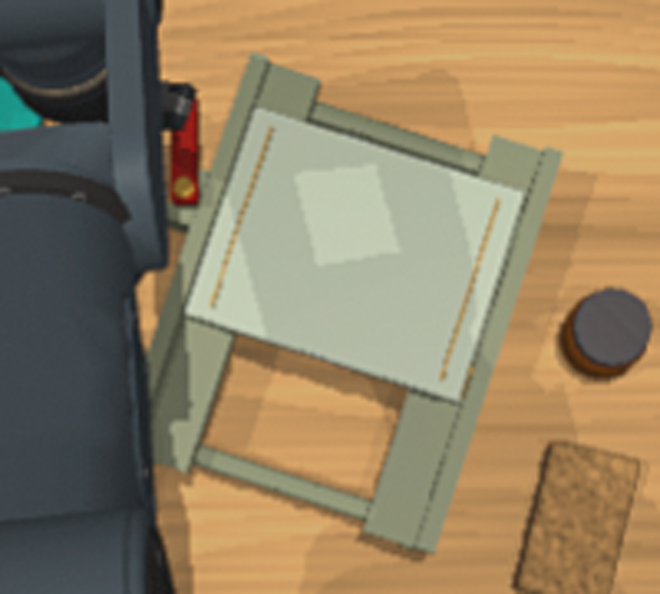

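Request:
move_arm:
  targets:
    - {"dx": 0, "dy": 0, "dz": -0.575, "rx": 0, "ry": 0, "rz": 0}
    - {"dx": 0, "dy": 0, "dz": -0.575, "rx": 0, "ry": 0, "rz": 0}
    - {"dx": 0, "dy": 0, "dz": -0.575, "rx": 0, "ry": 0, "rz": 0}
    - {"dx": 0, "dy": 0, "dz": -0.575, "rx": 0, "ry": 0, "rz": 0}
    - {"dx": 0, "dy": 0, "dz": 0, "rx": 0, "ry": 0, "rz": 0}
    - {"dx": 0, "dy": -0.12, "dz": 0, "rx": 0, "ry": 0, "rz": 0}
    - {"dx": 0, "dy": -0.12, "dz": 0, "rx": 0, "ry": 0, "rz": 0}
    - {"dx": 0, "dy": -0.12, "dz": 0, "rx": 0, "ry": 0, "rz": 0}
    - {"dx": 0, "dy": -0.12, "dz": 0, "rx": 0, "ry": 0, "rz": 0}
    - {"dx": 0, "dy": -0.1, "dz": 0, "rx": 0, "ry": 0, "rz": 0}

```text
t: 15.3
tcp_pos: [0.6795, 0.1664, 0.1028]
tool_rot: [0.987, -0.161, 0.0, -0.0]
force: [-0.3, -0.8, 1.0]
finger_gap: -0.001
gripper_force: 0.0
```

```bash
python3 - <<'E'
from h import *
y=np.radians(-18.7);ex=np.array([np.cos(y),np.sin(y)]);ey=np.array([-ex[1],ex[0]]);H=np.array([.606,.0327])
c=np.array([(256,107),(525,190),(460,402),(187,316)])/3.3+[210,140]-.35
w=ray("top",c,.094)[:,:2]; print([((p-H)@ex*1000).round(1) for p in w],[((p-H)@ey*1000).round(1) for p in w],(w.mean(0)-H)@ex)
E
```

```text
[np.float64(66.1), np.float64(68.5), np.float64(-71.4), np.float64(-73.4)] [np.float64(89.1), np.float64(-88.4), np.float64(-90.5), np.float64(87.3)] -0.0025373236461770196
```

Request:
move_arm:
  targets:
    - {"dx": 0.09, "dy": -0.18, "dz": 0, "rx": 0, "ry": 0, "rz": 0}
    - {"dx": 0.09, "dy": -0.18, "dz": 0, "rx": 0, "ry": 0, "rz": 0}
    - {"dx": 0.05, "dy": -0.19, "dz": 0, "rx": 0, "ry": 0, "rz": 0}
    - {"dx": 0.04, "dy": -0.19, "dz": 0, "rx": 0, "ry": 0, "rz": 0}
    - {"dx": 0.035, "dy": -0.14, "dz": 0, "rx": 0, "ry": 0, "rz": 0}
    - {"dx": 0.035, "dy": -0.14, "dz": 0, "rx": 0, "ry": 0, "rz": 0}
    - {"dx": 0.01, "dy": -0.16, "dz": 0, "rx": 0, "ry": 0, "rz": 0}
    - {"dx": 0, "dy": -0.16, "dz": 0, "rx": 0, "ry": 0, "rz": 0}
    - {"dx": -0.03, "dy": -0.17, "dz": 0, "rx": 0, "ry": 0, "rz": 0}
    - {"dx": -0.04, "dy": -0.17, "dz": 0, "rx": 0, "ry": 0, "rz": 0}

```text
t: 16.55
tcp_pos: [0.6865, 0.1243, 0.1027]
tool_rot: [0.987, -0.161, 0.0, -0.0]
force: [-0.3, 1.4, -0.1]
finger_gap: -0.002
gripper_force: 0.6
```

Request:
move_arm:
  targets:
    - {"dx": -0.07, "dy": -0.165, "dz": 0, "rx": 0, "ry": 0, "rz": 0}
    - {"dx": -0.08, "dy": -0.165, "dz": 0, "rx": 0, "ry": 0, "rz": 0}
    - {"dx": -0.12, "dy": -0.15, "dz": 0, "rx": 0, "ry": 0, "rz": 0}
    - {"dx": -0.12, "dy": -0.15, "dz": 0, "rx": 0, "ry": 0, "rz": 0}
    - {"dx": -0.16, "dy": -0.125, "dz": 0, "rx": 0, "ry": 0, "rz": 0}
    - {"dx": -0.16, "dy": -0.125, "dz": 0, "rx": 0, "ry": 0, "rz": 0}
    - {"dx": -0.19, "dy": -0.085, "dz": 0, "rx": 0, "ry": 0, "rz": 0}
    - {"dx": -0.19, "dy": -0.085, "dz": 0, "rx": 0, "ry": 0, "rz": 0}
    - {"dx": -0.15, "dy": -0.03, "dz": 0, "rx": 0, "ry": 0, "rz": 0}
    - {"dx": -0.15, "dy": -0.03, "dz": 0, "rx": 0, "ry": 0, "rz": 0}

```text
t: 17.8
tcp_pos: [0.6514, 0.0968, 0.1026]
tool_rot: [0.987, -0.161, 0.0, 0.0]
force: [0.9, 1.0, -0.8]
finger_gap: -0.005
gripper_force: 0.5
```

```bash
python3 - <<'E'
from h import *
im=cams.snapshot("side"); out=cv2.resize(im[190:370,200:440],None,fx=3.3,fy=3.3,interpolation=cv2.INTER_CUBIC)
cv2.imwrite("pics/s4.png",out[:,:,::-1])
s=sensors.sense(); print(s["t"],s["tcp_pos"],s["force"])
E
```

```text
17.85 [0.65077925 0.09673788 0.10253494] [ 0.98977494 -0.35626822  0.92649946]
```

View pics/s4.png

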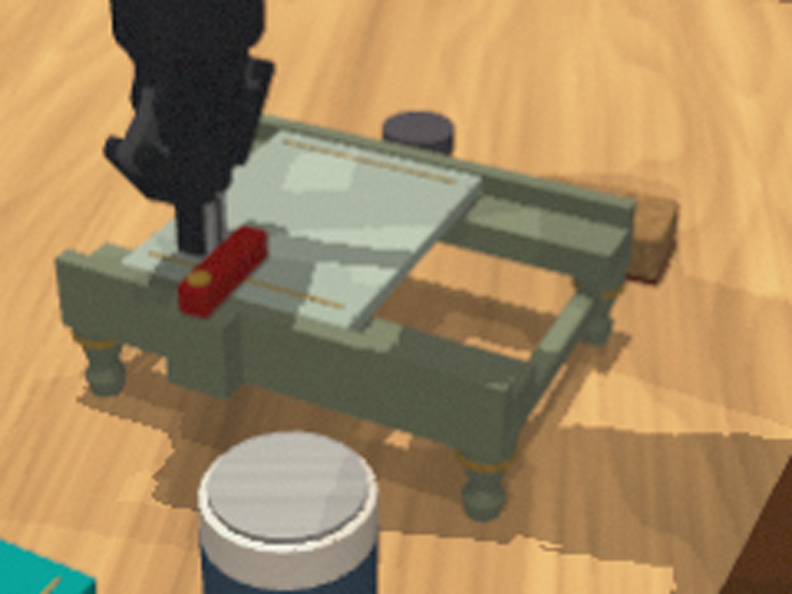

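The button now lies across the seated board, with its tip at (250,240) and pivot at (200,278) in the crop. One more millimetre, then I back off and lift clear.

Request:
move_arm:
  targets:
    - {"dx": -0.03, "dy": 0.01, "dz": 0, "rx": 0, "ry": 0, "rz": 0}
    - {"dx": 0, "dy": 0, "dz": 0, "rx": 0, "ry": 0, "rz": 0}
    - {"dx": 0.25, "dy": -0.085, "dz": 0, "rx": 0, "ry": 0, "rz": 0}
    - {"dx": 0.25, "dy": -0.085, "dz": 0, "rx": 0, "ry": 0, "rz": 0}
    - {"dx": 0.25, "dy": -0.085, "dz": 0.3, "rx": 0, "ry": 0, "rz": 0}
    - {"dx": 0, "dy": 0, "dz": 0.8, "rx": 0, "ry": 0, "rz": 0}
    - {"dx": 0, "dy": 0, "dz": 0.9, "rx": 0, "ry": 0, "rz": 0}
    - {"dx": 0, "dy": 0, "dz": 0.9, "rx": 0, "ry": 0, "rz": 0}
    - {"dx": 0, "dy": 0, "dz": 0.9, "rx": 0, "ry": 0, "rz": 0}
    - {"dx": 0, "dy": 0, "dz": 0, "rx": 0, "ry": 0, "rz": 0}

```text
t: 19.1
tcp_pos: [0.6714, 0.0909, 0.2014]
tool_rot: [0.987, -0.161, 0.003, -0.0]
force: [0.6, 0.7, -0.7]
finger_gap: 0.003
gripper_force: 0.0
```

```bash
python3 - <<'E'
from h import *
im=cams.snapshot("side"); roi=(220,240,300,300)
r=mask(im,(0,150,60),(8,255,255),roi)|mask(im,(172,150,60),(180,255,255),roi); print(cv2.countNonZero(r))
y=np.radians(-18.7);ex=np.array([np.cos(y),np.sin(y)]);ey=np.array([-ex[1],ex[0]]);H=np.array([.606,.0327])
for th in(1.35,1.57):
    P=[np.r_[H+ey*.113+.06*(np.cos(th)*ex-np.sin(th)*ey),.1145]]; print(th,((proj("side",P)-[200,190])*3.3))
out=cv2.resize(im[190:370,200:440],None,fx=3.3,fy=3.3,interpolation=cv2.INTER_CUBIC)
cv2.imwrite("pics/s5.png",out[:,:,::-1])
s=sensors.sense(); print(s["t"],s["tcp_pos"],s["force"])
E
```

```text
344
1.35 [[233.56663814 221.44401674]]
1.57 [[255.82842634 225.75621969]]
19.15 [0.6702626  0.09083518 0.19948827] [-0.25564389  0.02662568  0.13102252]
```

View pics/s5.png

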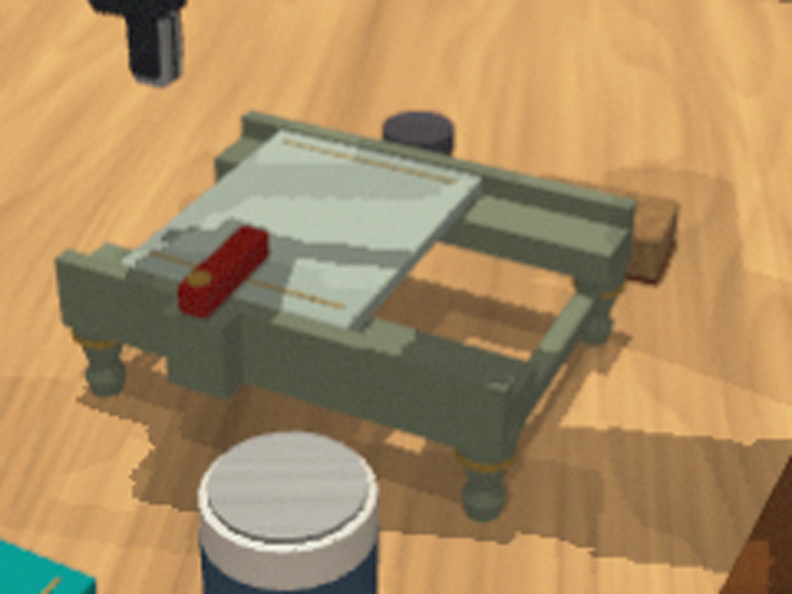

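The button's tip is at about (255,229), which matches the projection for 1.57 rad. The board is still seated, the gripper is clear and the bystanders in view haven't moved.

```bash
python3 -c "
from station import order
print(order.sign_off())"
```

```text
the job is handed in; nothing more can be done
None
```

I pushed the board along the rails until it dropped level into its notches, about 2.5 mm short of home by my measurement. I then turned the red button square across it (about 1.57 rad), moved the gripper clear and handed the job in at about 19 s; the sign-off gave no verdict, and I never touched the tin, jar or sanding block.

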